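Put the swapped things at the registration corner back in their own places

TASK

Somebody has mixed up the things at the sample registration corner of the desk: the specimen cup belongs on the round pan of the balance, the white bottle on the square plate of the stirrer, the dropper bottle in the round dish and the date stamp on the oblong rubber rest. Each stands in another's place and a place holds only one, so use the square cork mat (or bare desk) to park a thing on the way, and finish with each thing standing free, upright in the middle of its own place. Never let one of them fall over, and leave the eraser lying where it is.

Things in the scene. Friction and masses are not known exactly. Their poses are not given: they have to be found in the camera images.
- specimen_cup: Small screw-top specimen cup with an orange lid (two taller red-lidded cups far to the right do not belong to the task), loose, 45 g, 53 mm high: white cup about 52 mm across, lid 58 mm across from 37 mm to 53 mm height. Grip it across the lid. Origin at the centre of its underside, z up. Starts on the stamp rest or in the round dish.
- white_bottle: Plain white plastic bottle, loose, 85 g, 110 mm high: round body 47 mm across from the foot to about 75 mm height, then shoulder and a 27 mm cap. Grip the body. Origin at the centre of its underside, z up. Starts on the stamp rest or in the round dish.
- dropper_bottle: Small brown dropper bottle with a black rubber bulb, loose, 70 g, 102 mm high: round body 33 mm across up to about 60 mm height, collar 24 mm across to 77 mm, bulb above. Grip the body. Origin at the centre of its underside, z up. Starts on the balance or on the stirrer.
- date_stamp: Upright office hand stamp, black with a red band, loose, 70 g, 92 mm high: box-shaped foot 32 mm (its x) by 44 mm (its y) up to 44 mm height, above it a handle about 28 mm across (here rigid, it does not press in). Grip the foot across its 32 mm. Origin at the centre of its underside, z up. It may be turned any way. Starts on the balance or on the stirrer.
- balance: Bench balance, fixed: white housing 102 x 100 mm with a round flat steel pan of 84 mm diameter, whose top is 36 mm above the desk. Place of the specimen cup. Origin on the desk right under the pan's centre; the housing reaches 60 mm to -x (front) and 42 mm to +x of it.
- stirrer: Stirrer, fixed: grey housing 102 x 100 mm with a black knob in front and a square flat white ceramic plate 84 x 84 mm, whose top is 36 mm above the desk. Place of the white bottle. Origin on the desk right under the plate's centre; housing and knob reach 66 mm to -x (front) and 42 mm to +x of it.
- round_dish: Shallow round metal dish, fixed, 96 mm across at the rim, rim 11 mm high; flat inner floor of about 84 mm diameter, 5 mm above the desk. Place of the dropper bottle. Origin on the desk under its centre.
- stamp_rest: Oblong black rubber rest, fixed, 66 mm (x) by 100 mm (y); standing surface 60 x 94 mm, 5 mm above the desk, inside a lip 3 mm thick whose top is 9 mm above the desk. Place of the date stamp, which may stand turned any way on it. Origin on the desk under its centre.
- parking_mat: Square cork mat 60 x 60 mm, 3 mm thick, fixed to the desk, always empty at the start: a free spot to park a thing; nothing need stay there. Origin on the desk under its centre.
- eraser: Small blue and white eraser 22 x 48 x 13 mm lying loose among the things; to be left alone. Origin at the centre of its underside.

How it is judged (in metres and radians):
At the end, for the whole second after the job is handed in: Cup on the balance pan, white bottle on the stirrer plate, dropper bottle in the round dish, date stamp on the rubber rest: each within 15 mm of the middle, standing on its surface (height within 4 mm), upright within 0.1 rad, released, at rest; eraser within 20 mm of its start (horizontal distance between specimen_cup and balance below 0.015 m and z of specimen_cup in the frame of balance between 0.032 and 0.041 m and angle between each of specimen_cup, white_bottle, dropper_bottle, date_stamp's own z axis and vertical below 0.1 rad and linear speed of each of specimen_cup, white_bottle, dropper_bottle, date_stamp below 0.02 m/s and horizontal distance between white_bottle and stirrer below 0.015 m and z of white_bottle in the frame of stirrer between 0.032 and 0.041 m and horizontal distance between dropper_bottle and round_dish below 0.015 m and z of dropper_bottle in the frame of round_dish between 0.001 and 0.01 m and horizontal distance between date_stamp and stamp_rest below 0.015 m and z of date_stamp in the frame of stamp_rest between 0.001 and 0.01 m and distance of eraser from where it was at the start of the episode below 0.02 m); the robot touches nothing.
It fails at once if one of the four things falls over (tilts by more than 0.7 rad) (angle between any of specimen_cup, white_bottle, dropper_bottle, date_stamp's own z axis and vertical above 0.7 rad).
It fails at once if the eraser is shifted by more than 20 mm (distance of eraser from where it was at the start of the episode above 0.02 m).
It also fails if it takes over 147 s, if anything falls off the work surface, if the arm or the gripper's body presses on something with over 40 N, if the wrist force passes 120 N, or if a joint passes its speed limit or range.

ROBOT

A 7-joint arm with a two-finger parallel gripper is mounted at the origin on the work surface; the furniture and walls round the work are solid. World frame = base frame: x ahead of the robot, y to its left, z up, the work surface at z = 0. Lengths are in m, angles in degrees, forces in N, time in s.
With the tool pointing down it reaches from about 0.35 to 0.9 m from the base axis. Payload 7.2 kg.
Tool frame: the origin (TCP) lies at the very end of the fingers, on their centre line; the grasp point (between the pads) lies 19 mm behind it; z points along the fingers, y is the line along which they close (so a half turn about z gives the same grasp; the last joint's range is limited). The gripper opens to 88 mm and grips with 3 to 60 N. Pads are 20 mm wide; open, the fingers measure 115 mm over their backs; the gripper's body (75 mm by 178 mm) begins 61 mm behind the grasp point.
Start: joints at [68.973, 23.554, -0.728, 91.456, 0.321, 64.991, -4.71], TCP at [0.184, -0.597, 0.223] pointing down, gripper open.
Joint ranges: [-169.25, 169.25], [-16.82, 113.86], [-84.01, 82.57], [7.8, 145.47], [-59.2, 239.2], [7.22, 106.19], [-163.78, 163.78]. Speed limits (degrees/s): [136.94, 136.94, 172.46, 172.46, 180, 180, 180].

INTERFACE

Orientations are given as [roll, pitch, yaw] about the fixed x, y, z axes, in that order (R = Rz(yaw) Ry(pitch) Rx(roll)).
In Python, from workcell import arm, kin, vision, monitor gives the robot as it stands. The module is installed in compiled form; this text tells all that it offers. Calls block until the motion is done:
- arm.move_pose(position, orientation): joint-space move of the TCP to a pose.
- arm.move_l(position, v=0.15, rotation=None): straight line of the TCP; rotation=None keeps the orientation; v is the mean speed in m/s.
- arm.set_joints(angles): joint-space move.
- arm.command_gripper(opening, newtons=None): finger opening in m; newtons is the grip in N (None keeps the last); returns when the fingers have stopped.
- arm.sleep(seconds).
- kin.solve_ik(position, orientation): joint angles nearest the present ones, or None.
- vision.snapshot(name): name is "scene" or "top" or "wrist"; returns a dict with "img" (480x640x3 uint8, red, green, blue), "range_z" (480x640 float32, m along the optical axis (not along the pixel's ray), 0 where there is no reading), "intrinsics" (3x3 intrinsics, pixels), "eye" and "attitude" of the camera in the world; the wrist camera has in their place "mount" (4x4, takes a point from camera to tool coordinates, whose origin is the TCP and whose axes are the flange's). Camera axes: x right, y up, looking along -z (the intrinsics and any distortion apply to the point x, -y, -z); pixel columns grow to the right and rows downward; lengths in m; the calibration is good to about 2 mm. A picture is of the moment at which its call begins: read the wrist's pose just before it.
A pose or a line that the arm cannot do raises arm.PlanningError and nothing moves.
- arm.hand_in(): hands the job in; it is judged then, once.
Readings, each from a call of its own:
- monitor.current_clock(): time.
- monitor.current_q(): joint angles.
- monitor.current_qvel(): joint speeds.
- monitor.current_effort(): joint torques, N m.
- monitor.current_position(): TCP position.
- monitor.current_ee_rot(): TCP orientation.
- monitor.current_force(): force on the tool from outside, world axes, zero at the start.
- monitor.current_wrist_torque(): the same for the moment, N m.
- monitor.current_gripper_width(): finger opening in m.
- monitor.current_grasp_force(): force on a finger pad.
Only numpy, scipy, OpenCV 4.12 (cv2) and the standard library are available. Lean on these libraries where they do the work, as an engineer would, in place of code of your own. Each camera call takes 0.05 s, during which the arm holds its last target. There are 200 camera calls.

## Working session

There is one attempt and no reset: what is moved stays moved. The work goes in short steps, each a Python script; the robot and the scene stay as the last script left them, time stands still between calls to the robot, and variables do not carry over. Pictures are saved under pics/ and viewed, at most 14 in all, crops included, and the job is handed in when it is done.

```bash
mkdir -p pics; python3 - <<'E'
from workcell import arm,kin,vision,monitor
import cv2,numpy as np,pickle
for n in("scene","top"):
    s=vision.snapshot(n);pickle.dump(s,open(n+".pkl","wb"))
    cv2.imwrite(f"pics/{n}0.png",s["img"][:,:,::-1]);print(n,{k:v for k,v in s.items() if k not in("img","range_z")},(s["range_z"]>0).mean())
print(monitor.current_ee_rot(),monitor.current_position(),monitor.current_clock())
E
```

```text
scene {'intrinsics': array([[522.21847141,   0.        , 327.70361778],
       [  0.        , 522.21847141, 228.41613255],
       [  0.        ,   0.        ,   1.        ]]), 'eye': array([ 0.03983982, -0.30893412,  0.59556024]), 'attitude': array([ 52.3829121 ,   0.35115269, -52.0985109 ])} 0.996025390625
top {'intrinsics': array([[526.03892323,   0.        , 326.41445401],
       [  0.        , 526.03892323, 244.12869863],
       [  0.        ,   0.        ,   1.        ]]), 'eye': array([0.39182459, 0.11707135, 0.87752402]), 'attitude': array([ 12.01520557,  -0.22040168, -89.40344512])} 0.9958984375
[-1.79922067e+02  6.98329768e-03  1.71220473e+01] [ 0.18379366 -0.5969207   0.22192527] 0.1
```

View pics/top0.png

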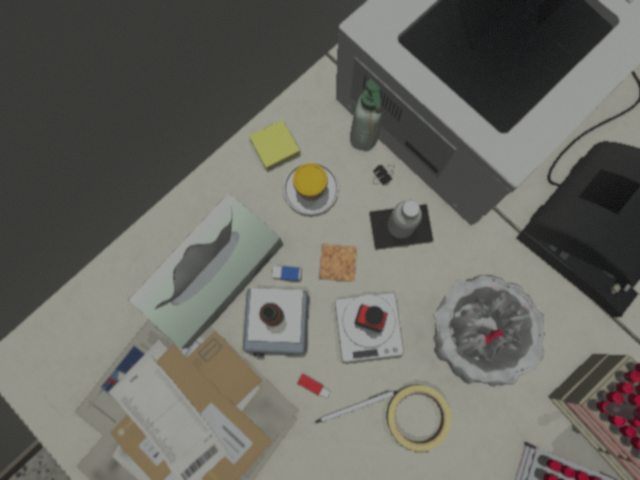

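View pics/scene0.png

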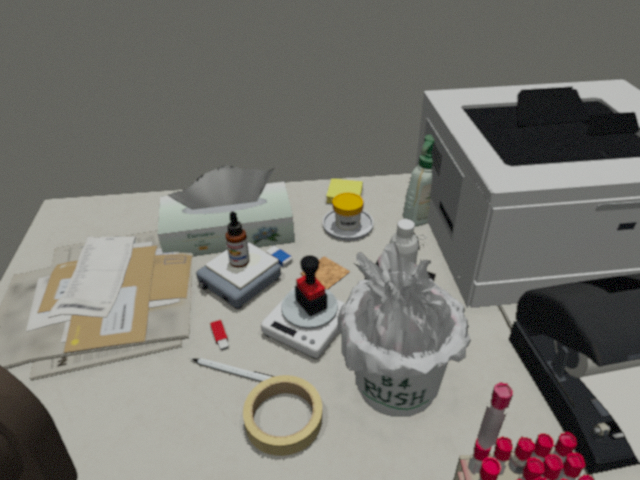

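The top view shows the cup in the dish (311,182), the bottle on the rest (404,220), the stamp on the balance (370,318) and the dropper on the stirrer (271,315). The mat is at (338,262) and the eraser at (287,273). The scene view agrees. Next I'll measure these from both clouds.

```bash
cat >h.py <<'E'
import numpy as np,cv2,pickle
from scipy.spatial.transform import Rotation as R
def cloud(s,T=None):
    K=s["intrinsics"];v,u=np.mgrid[:480,:640];z=s["range_z"]
    P=np.stack([(u-K[0,2])*z/K[0,0],-(v-K[1,2])*z/K[1,1],-z],-1).reshape(-1,3)
    if T is None: P=P@R.from_euler("xyz",s["attitude"],degrees=True).as_matrix().T+s["eye"]
    else: P=P@T[:3,:3].T+T[:3,3]
    P[z.ravel()==0]=np.nan
    return P.reshape(480,640,3)
def fitcircle(p,r):
    from scipy.optimize import least_squares
    return least_squares(lambda c:np.hypot(*(p-c).T)-r,p.mean(0),loss="soft_l1",f_scale=.001).x
E
python3 - <<'E'
from h import *
C={}
for n in("top","scene"):
    s=pickle.load(open(n+".pkl","rb"));C[n]=cloud(s)
np.set_printoptions(precision=4,suppress=True)
t=C["top"]
for nm,(u,v) in dict(cup=(310,178),dish=(310,208),bot=(407,212),rest=(380,235),stamp=(373,313),pan=(351,325),pan2=(370,343),drop=(268,309),plate=(290,330),mat=(338,262),er=(287,273),desk=(310,345)).items():
    p=t[v-2:v+3,u-2:u+3].reshape(-1,3);print(nm,np.nanmedian(p,0),np.nanstd(p[:,2]))
for nm in C:
    print(nm)
    P=C[nm].reshape(-1,3)
    for ob,(u,v) in dict(cup=(310,178),bot=(407,212),stamp=(373,313),drop=(268,309),plate=(290,330)).items():
        c=np.nanmedian(t[v-2:v+3,u-2:u+3].reshape(-1,3),0)
        q=P[np.hypot(*(P[:,:2]-c[:2]).T)<.075]
        for a,b in((.002,.015),(.015,.03),(.03,.042),(.042,.055),(.055,.075),(.075,.09),(.09,.105),(.105,.12),(.12,.15)):
            w=q[(q[:,2]>a)&(q[:,2]<b)]
            if len(w)>8: print(ob,a,b,len(w),w.mean(0),w[:,:2].min(0),w[:,:2].max(0))
# ortho map 1mm/px for view: merged height + color, window
x0,x1,y0,y1=.30,.72,-.05,.30
im=np.zeros((600,800,3),np.uint8)
H=np.zeros((420,350),np.float32);I=np.zeros((420,350,3),np.uint8)
s=pickle.load(open("top.pkl","rb"))
P=t.reshape(-1,3);c=s["img"].reshape(-1,3)
E
```

```text
cup [0.677  0.1438 0.0562] 0.0012889168326568866
dish [0.6409 0.1446 0.0043] 0.0016306036982836592
bot [ 0.6052 -0.0049  0.1147] 0.0015282354976083655
rest [0.5947 0.0244 0.0048] 0.0013405996331725394
stamp [0.4525 0.0484 0.1256] 0.0018471238058616248
pan [0.4405 0.0754 0.0355] 0.0014339675015633416
pan2 [0.4128 0.0454 0.0349] 0.0013008025347416258
drop [0.4558 0.1974 0.1337] 0.006632817457469767
plate [0.4316 0.1719 0.035 ] 0.0017828907447555533
mat [0.5475 0.0958 0.0022] 0.001768754095142186
er [0.5262 0.1807 0.0118] 0.001618299140255257
desk [ 0.4094  0.1408 -0.0006] 0.0014534266833726513
top
cup 0.002 0.015 1357 [0.6709 0.1455 0.0061] [0.6023 0.0721] [0.7512 0.2183]
cup 0.015 0.03 148 [0.7129 0.1725 0.0182] [0.6505 0.1224] [0.747  0.2062]
cup 0.042 0.055 220 [0.6682 0.1442 0.0526] [0.6469 0.1158] [0.702  0.1718]
cup 0.055 0.075 757 [0.6747 0.1438 0.0568] [0.6464 0.1159] [0.7035 0.1717]
bot 0.002 0.015 1456 [ 0.6037 -0.0083  0.0053] [ 0.533  -0.0768] [0.674  0.0637]
bot 0.015 0.03 54 [ 0.5954 -0.0017  0.0231] [ 0.5882 -0.0247] [0.6179 0.0124]
bot 0.03 0.042 50 [ 0.5961 -0.0015  0.
[... 4621 characters left out ...]
.4584 0.2032]
plate 0.002 0.015 309 [0.421  0.1635 0.0099] [0.3593 0.116 ] [0.4934 0.2329]
plate 0.015 0.03 1167 [0.4211 0.1755 0.0251] [0.3892 0.1454] [0.4943 0.2444]
plate 0.03 0.042 1530 [0.446  0.1876 0.0355] [0.3985 0.1488] [0.4979 0.2415]
plate 0.042 0.055 125 [0.4455 0.1896 0.0485] [0.4361 0.1822] [0.4655 0.2096]
plate 0.055 0.075 213 [0.4453 0.1898 0.0651] [0.4355 0.1816] [0.4671 0.2088]
plate 0.075 0.09 169 [0.4457 0.1898 0.0829] [0.4358 0.1817] [0.4683 0.2111]
plate 0.09 0.105 198 [0.4476 0.1927 0.0967] [0.4369 0.1826] [0.4677 0.2121]
plate 0.105 0.12 141 [0.45   0.1953 0.1117] [0.4406 0.187 ] [0.4648 0.2096]
plate 0.12 0.15 87 [0.4513 0.1967 0.129 ] [0.4462 0.192 ] [0.4584 0.2032]
```

```bash
cat >m.py <<'E'
from h import *
np.set_printoptions(precision=4,suppress=True)
S={n:pickle.load(open(n+".pkl","rb")) for n in("top","scene")}
C={n:cloud(S[n]) for n in S}
def near(P,c,r): return np.hypot(P[...,0]-c[0],P[...,1]-c[1])<r
def rect(p):
    k=(p[:,:2]*1e4).astype(np.float32);(c,wh,a)=cv2.minAreaRect(k);return np.array(c)/1e4,np.array(wh)/1e4,a
if __name__=="__main__":
  for n in C:
    P=C[n];hsv=cv2.cvtColor(S[n]["img"],cv2.COLOR_RGB2HSV);z=P[...,2];h,s,v=hsv[...,0],hsv[...,1],hsv[...,2]
    print(n)
    def big(m):
        m=cv2.morphologyEx(m.astype(np.uint8),cv2.MORPH_OPEN,np.ones((3,3)))
        k,l,st,_=cv2.connectedComponentsWithStats(m);return l==1+st[1:,4].argmax()
    for nm,m in dict(mat=near(P,(.5475,.0958),.06)&(z<.01)&(s>90),
      rest=near(P,(.603,-.005),.08)&(z<.015)&(v<70),
      plate=near(P,(.45,.195),.065)&(z>.0325)&(z<.039)&(v>120)&(s<60),
      stampfoot=near(P,(.45,.0465),.05)&(z>.05)&(z<.09),
      eraser=near(P,(.526,.18),.04)&(z>.006)&(z<.02)).items():
        if nm!="stampfoot": m=big(m)
        p=P[m];print(nm,len(p),*rect(p),np.median(p[:,2]))
    from scipy.optimize import minimize
    # dish rim outer edge: points z>.006 ; fit covering circle
    for nm,c0,r,lo,hi in(("dish",(.675,.145),.056,.0065,.014),("pan",(.447,.047),.046,.0325,.0395)):
        m=near(P,c0,r)&(z>lo)&(z<hi)
        p=P[big(m)][:,:2]; (c,rr)=cv2.minEnclosingCircle((p*1e4).astype(np.float32));print(nm,len(p),np.array(c)/1e4,rr/1e4)
    for nm,c0,lo,hi in(("lid",(.675,.144),.053,.063),("cap",(.61,-.01),.105,.12),("bulb",(.452,.197),.122,.145),("knob",(.45,.046),.118,.135)):
        m=near(P,c0,.04)&(z>lo)&(z<hi);p=P[m][:,:2]; (c,rr)=cv2.minEnclosingCircle((p*1e4).astype(np.float32));print(nm,np.array(c)/1e4,rr/1e4,np.median(P[m][:,2]))
E
python3 m.py
python3 - <<'E'
from m import *
P=C["top"];hsv=cv2.cvtColor(S["top"]["img"],cv2.COLOR_RGB2HSV)
# ortho height map picture merged, 1.6mm/px ; up=+x left=+y
im=np.zeros((300,320),np.float32)
for n in C:
    q=C[n].reshape(-1,3);q=q[~np.isnan(q[:,0])]
    r=((.85-q[:,0])/.002).astype(int);c=((.35-q[:,1])/.002).astype(int);k=(r>=0)&(r<300)&(c>=0)&(c<320)
    np.maximum.at(im,(r[k],c[k]),q[k,2])
b=cv2.applyColorMap(np.clip(im/.2*255,0,255).astype(np.uint8),cv2.COLORMAP_JET)
b=cv2.resize(b,None,fx=2,fy=2,interpolation=0);t=cv2.resize(S["top"]["img"][120:380,200:460,::-1],None,fx=2.2,fy=2.2)
cv2.imwrite("pics/map.png",b)
E
```

```text
top
mat 1112 [0.547  0.0965] [0.0567 0.0572] 86.08140563964844 0.0023585391764343044
rest 1266 [ 0.6093 -0.0107] [0.0648 0.0985] 8.495818138122559 0.004776987801380639
plate 2076 [0.4552 0.1963] [0.0838 0.0837] 88.33296203613281 0.03519794076742161
stampfoot 356 [0.4497 0.0462] [0.0439 0.0321] 71.0787124633789 0.0779692923389323
eraser 353 [0.527  0.1821] [0.0473 0.0218] 85.8438491821289 0.011584383258527398
dish 14 [0.7038 0.1795] 0.00386030387878418
pan 1412 [0.4478 0.0474] 0.0418525146484375
lid [0.6748 0.1445] 0.0287896728515625 0.056316044417373035
cap [ 0.611  -0.0111] 0.013381742858886719 0.11386713050962771
bulb [0.4527 0.1984] 0.006411184692382813 0.13288762477997712
knob [0.4498 0.0462] 0.013634933471679687 0.12277428039805571
scene
mat 584 [0.5471 0.0955] [0.0575 0.0585] 87.5911636352539 0.0029971211013817833
rest 22 [ 0.6453 -0.0502] [0.012  0.0058] 61.37163162231445 0.005308362210304229
plate 1310 [0.4557 0.1963] [0.0845 0.0851] 86.9501724243164 0.03598102098516909
stampfoot 784 [0.4489 0.0463] [0.045  0.0312] 72.6520767211914 0.07196374846958381
eraser 249 [0.5272 0.1822] [0.048  0.0232] 83.735595703125 0.01194488898350421
dish 18 [0.654  0.1439] 0.006161674118041992
pan 1127 [0.4471 0.0484] 0.04255084228515625
lid [0.6759 0.1456] 0.030672955322265626 0.05694219066013856
cap [ 0.6107 -0.01  ] 0.014029827880859375 0.1139844118706575
bulb [0.4523 0.1978] 0.006345337295532227 0.13028965164068765
knob [0.4497 0.0457] 0.013844062805175781 0.12310197507029946
```

View pics/map.png

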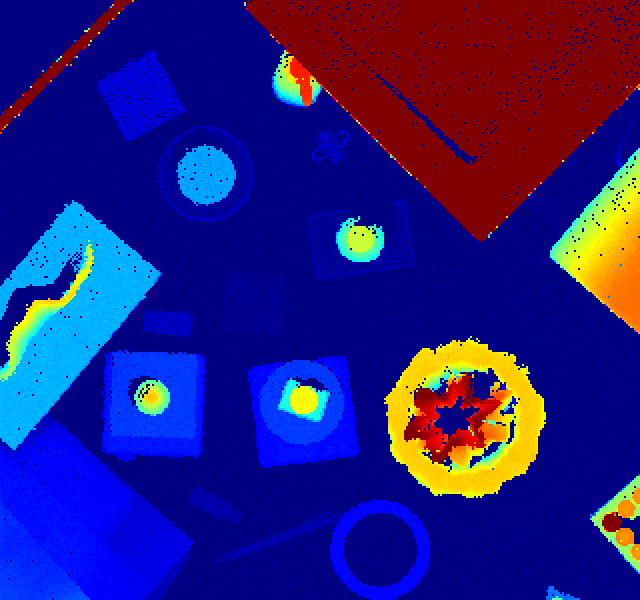

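The height map (1 mm per px) shows the dish ring centred at (205,173). The printer edge is close to the rest and the spray bottle, so I'll choose grasp yaws by clearance.

```bash
cat >plan.py <<'E'
from m import *
from workcell import kin,vision
Q=np.vstack([C[n].reshape(-1,3) for n in C]);Q=Q[~np.isnan(Q[:,0])];Q=Q[(Q[:,0]>.25)&(Q[:,0]<.95)&(abs(Q[:,1]-.1)<.45)]
Q=Q[Q[:,2]>.012]
OB=dict(cup=((.6752,.1449),.031,.058),bot=((.611,-.0106),.026,.115),stamp=((.4496,.0462),.031,.128),drop=((.4525,.198),.02,.138))
base=Q.copy()
for c,r,h in OB.values(): base=base[np.hypot(*(base[:,:2]-c).T)>r+.006]
def cyl(c,r,h):
    a=np.arange(0,6.3,.2);return np.stack([c[0]+r*np.cos(a),c[1]+r*np.sin(a),0*a+h],1)
def sd(p,cx,cy,hx,hy):
    d=np.abs(p-[cx,cy])-[hx,hy];return np.linalg.norm(np.maximum(d,0),axis=1)+np.minimum(d.max(1),0)
def clr(c,yaw,zg,op,pts):
    a=np.radians(yaw-90);e=np.array([np.cos(a),np.sin(a)]);f=np.array([-e[1],e[0]])
    l=np.stack([(pts[:,:2]-c)@f,(pts[:,:2]-c)@e],1)
    o=[sd(l[pts[:,2]>zg+.061-.006],0,0,.0375,.089).min(initial=.2)]
    k=l[pts[:,2]>zg-.019-.004]
    for s in(1,-1): o.append(sd(k,0,s*(op/2+.007),.012,.008).min(initial=.2))
    return min(o)
if __name__=="__main__":
    print(vision.snapshot("wrist")["mount"])
    P=lambda *w:np.vstack([base]+[cyl(*x) for x in w])
    R_=dict(OB)
    f=dict(dish=(.677,.145),rest=(.6093,-.0107),plate=(.4554,.1963),pan=(.4475,.0478),mat=(.547,.096))
    cupm=(f["mat"],.031,.056);dropd=(f["dish"],.018,.107);bots=(f["plate"],.025,.146);str_=(f["rest"],.03,.097)
    st=dict(
     cup_pick=(OB["cup"][0],.050,.076,P(OB["bot"],OB["stamp"],OB["drop"])),
     cup_park=(f["mat"],.048,.076,P(OB["bot"],OB["stamp"],OB["drop"])),
     drop_pick=(OB["drop"][0],.083,.055,P(OB["bot"],OB["stamp"],cupm)),
     drop_place=(f["dish"],.052,.055,P(OB["bot"],OB["stamp"],cupm)),
     bot_pick=(OB["bot"][0],.061,.068,P(OB["stamp"],cupm,dropd)),
     bot_place=(f["plate"],.092,.068,P(OB["stamp"],cupm,dropd)),
     stamp_pick=(OB["stamp"][0],.072,.056,P(bots,cupm,dropd)),
     stamp_place=(f["rest"],.041,.056,P(bots,cupm,dropd)),
     cup_pick2=(f["mat"],.048,.076,P(bots,dropd,str_)),
     cup_place=(f["pan"],.081,.076,P(bots,dropd,str_)))
    for k,(c,z,op,p) in st.items():
        o=[]
        for y in list(range(-170,190,15))+([71,-109] if k=="stamp_pick" else []):
            ok=kin.solve_ik([*c,z-.019],[180,0,y]) is not None
            if ok:o.append((y,int(1000*clr(c,y,z,op,p))))
        print(k,o)
E
python3 plan.py
```

```text
[[-0.0002  0.9647  0.2633  0.0716]
 [ 1.      0.0001  0.0003  0.0002]
 [ 0.0003  0.2633 -0.9647 -0.162 ]
 [ 0.      0.      0.      1.    ]]
cup_pick [(-170, 25), (-155, 24), (-140, 29), (-125, 26), (-110, 24), (-95, 32), (-80, 53), (-65, 57), (-50, 46), (-35, 49), (-20, 53), (-5, 40), (10, 25), (25, 24), (40, 29), (55, 26), (70, 24), (85, 32), (100, 53), (115, 57), (130, 46), (145, 49), (160, 53), (175, 40)]
cup_park [(-170, 1), (-155, 8), (-140, 7), (-125, 2), (-110, 11), (-95, -6), (-80, -12), (-65, -10), (-50, -13), (-35, -10), (-20, 6), (-5, 11), (10, 1), (25, 8), (40, 7), (55, 2), (70, 11), (85, -6), (100, -12), (115, -10), (130, -13), (145, -10), (160, 6), (175, 11)]
drop_pick [(-170, 36), (-155, 42), (-140, 52), (-125, 56), (-110, 46), (-95, 38), (-80, 30), (-65, 29), (-50, 29), (-35, 29), (-20, 29), (-5, 31), (10, 36), (25, 42), (40, 52), (55, 56), (70, 46), (85, 38), (100, 30), (115, 29), (130, 29), (145, 29), (160, 29), (175, 31)]
drop_place [(-170, 24), (-155, 23), (-140, 29), (-125, 24), (-110, 23), (-95, 32), (-80, 54), (-65, 58), (-50, 47), (-35, 50), (-20, 53), (-5, 3
[... 1083 characters left out ...]
3), (-35, 28), (-20, 12), (-5, -1), (10, -7), (25, -9), (40, -8), (55, -9), (70, -9), (85, -6), (100, 0), (115, 17), (130, 33), (145, 28), (160, 12), (175, -1)]
cup_pick2 [(-170, 18), (-155, 15), (-140, 21), (-125, 18), (-110, 14), (-95, 10), (-80, 11), (-65, 12), (-50, 14), (-35, 18), (-20, 27), (-5, 37), (10, 18), (25, 15), (40, 21), (55, 18), (70, 14), (85, 10), (100, 11), (115, 12), (130, 14), (145, 18), (160, 27), (175, 37)]
cup_place [(-170, -5), (-155, 3), (-140, 14), (-125, 35), (-110, 49), (-95, 50), (-80, 46), (-65, 33), (-50, 15), (-35, 0), (-20, -1), (-5, 0), (10, -5), (25, 3), (40, 14), (55, 35), (70, 49), (85, 50), (100, 46), (115, 33), (130, 15), (145, 0), (160, -1), (175, 0)]
```

```bash
cat >act.py <<'E'
from workcell import arm,kin,vision,monitor
import numpy as np,cv2,pickle
np.set_printoptions(precision=4,suppress=True)
ZT=.27
def status(t): print(t,"t=%.1f"%monitor.current_clock(),monitor.current_position(),"w=%.4f"%monitor.current_gripper_width(),"gf=%.1f"%monitor.current_grasp_force(),monitor.current_force())
def pick(c,yaw,zg,op,N):
    arm.move_pose([*c,ZT],[180,0,yaw]); arm.command_gripper(op,N)
    z=zg-.019
    arm.move_l([*c,z+.04],v=.15); arm.move_l([*c,z],v=.06); status("down")
    arm.command_gripper(0.0,N); status("grip")
    arm.move_l([*c,z+.02],v=.05); arm.move_l([*c,ZT],v=.15); status("lift")
def place(c,yaw,zg,op):
    z=zg-.019
    arm.move_pose([*c,ZT],[180,0,yaw]); arm.move_l([*c,z+.03],v=.15); arm.move_l([*c,z+.001],v=.04); status("set")
    arm.sleep(.2); arm.command_gripper(op); arm.sleep(.2)
    arm.move_l([*c,z+.06],v=.08); arm.move_l([*c,ZT],v=.2); status("away")
def snap(i):
    s=vision.snapshot("top");pickle.dump(s,open(f"top{i}.pkl","wb"));return s
E
python3 - <<'E'
from act import *
from m import C
P=C["top"];k=(abs(P[...,0]-.7)<.05)&(abs(P[...,1]+.1)<.03);print("printer z",np.nanmax(P[k][:,2]))
arm.move_pose([.14,-.45,.40],[180,0,17]);arm.move_pose([.45,.1,.40],[180,0,90])
pick((.6752,.1449),175,.050,.076,12)
E
```

```text
printer z 0.2245108786870632
down t=7.1 [0.6753 0.1451 0.0312] w=0.0758 gf=0.0 [-0.3863  0.1641  0.5827]
grip t=7.5 [0.6754 0.145  0.0313] w=0.0563 gf=12.0 [-0.2057  0.3705  2.4396]
lift t=9.7 [0.675  0.1446 0.2689] w=0.0561 gf=12.0 [-0.8558  0.272   0.3624]
```

```bash
python3 - <<'E'
from act import *
place((.547,.096),175,.048,.072)
arm.move_pose([.4525,.05,.30],[180,0,130]) if False else None
arm.move_pose([.4525,.198,.27],[180,0,130])
s=snap(1)
from h import *
P=cloud(s);z=P[...,2]
m=(np.hypot(P[...,0]-.677,P[...,1]-.145)<.06)&(z>.0065)&(z<.016);p=P[m][:,:2]
(c,r)=cv2.minEnclosingCircle((p*1e4).astype(np.float32));print("dish",len(p),np.array(c)/1e4,r/1e4,fitcircle(p,.046))
m=(np.hypot(P[...,0]-.677,P[...,1]-.145)<.035);print("floor",np.median(z[m]))
m=(np.hypot(P[...,0]-.547,P[...,1]-.096)<.045)&(z>.05)&(z<.062);p=P[m];(c,r)=cv2.minEnclosingCircle((p[:,:2]*1e4).astype(np.float32));print("cup",np.array(c)/1e4,r/1e4,np.median(p[:,2]))
cv2.imwrite("pics/top1.png",s["img"][120:400,200:520,::-1])
E
```

```text
set t=12.7 [0.5471 0.0961 0.0301] w=0.0563 gf=12.0 [-0.2429  0.3107 -0.2022]
away t=15.6 [0.5466 0.0955 0.2688] w=0.0719 gf=0.0 [ 0.741  -0.1339 -0.089 ]
dish 344 [0.6763 0.1436] 0.047804312133789065 [0.6747 0.1446]
floor 0.004253399942769076
cup [0.5642 0.0741] 0.006463883972167969 0.05485560898454067
```

View pics/top1.png

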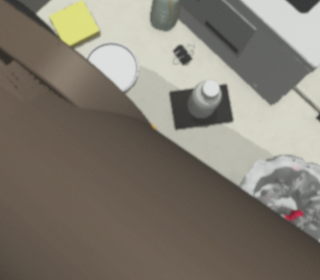

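The arm hides the mat in this crop. The empty dish is visible at (112,68) and its circle fit has the right radius, so I'll take its centre as (0.676, 0.144). Dropper next.

```bash
python3 - <<'E'
from act import *
pick((.4525,.198),130,.083,.055,12)
place((.676,.1442),130,.052,.055)
pick((.611,-.0106),130,.061,.068,12)
E
```

```text
down t=19.3 [0.4525 0.1983 0.0641] w=0.0549 gf=0.0 [ 0.6937  1.2353 -0.4601]
grip t=19.8 [0.4527 0.1981 0.0642] w=0.0324 gf=12.0 [ 0.7307 -0.0979  1.2238]
lift t=21.7 [0.4522 0.1977 0.2693] w=0.0323 gf=12.0 [-0.7324  0.3072 -1.3525]
set t=25.0 [0.6761 0.1443 0.0341] w=0.0328 gf=12.0 [ 0.1545 -0.1079  0.4958]
away t=27.9 [0.6756 0.1438 0.2686] w=0.0551 gf=0.0 [-0.9789 -0.5707 -0.1763]
down t=31.3 [ 0.6112 -0.0104  0.0421] w=0.0680 gf=0.0 [-0.523   0.2619  0.0497]
grip t=31.8 [ 0.6113 -0.0106  0.0423] w=0.0455 gf=12.0 [-0.2125  0.2318  2.1806]
lift t=33.8 [ 0.6106 -0.0108  0.2691] w=0.0458 gf=12.0 [ 0.0425 -0.7869 -0.4124]
```

```bash
python3 - <<'E'
from act import *
place((.4554,.1963),130,.092,.068)
arm.move_pose([.4496,.0462,.27],[180,0,71])
s=vision.snapshot("scene");pickle.dump(s,open("scene1.pkl","wb"))
cv2.imwrite("pics/scene1.png",s["img"][:,:,::-1])
pick((.4496,.0462),71.5,.072,.056,15)
E
```

```text
set t=37.0 [0.4555 0.1965 0.0741] w=0.0453 gf=12.0 [ 0.1186  0.2928 -1.2184]
away t=39.7 [0.455  0.1957 0.2689] w=0.0679 gf=0.0 [ 0.52    0.1338 -0.1548]
down t=43.2 [0.4497 0.0464 0.0531] w=0.0557 gf=0.0 [ 0.6061 -0.2489 -0.2324]
grip t=43.7 [0.4498 0.0461 0.0532] w=0.0321 gf=15.0 [0.1125 0.4011 2.8554]
lift t=45.7 [0.4492 0.0461 0.2693] w=0.0317 gf=15.0 [ 0.219  -0.6105 -1.4268]
```

View pics/scene1.png

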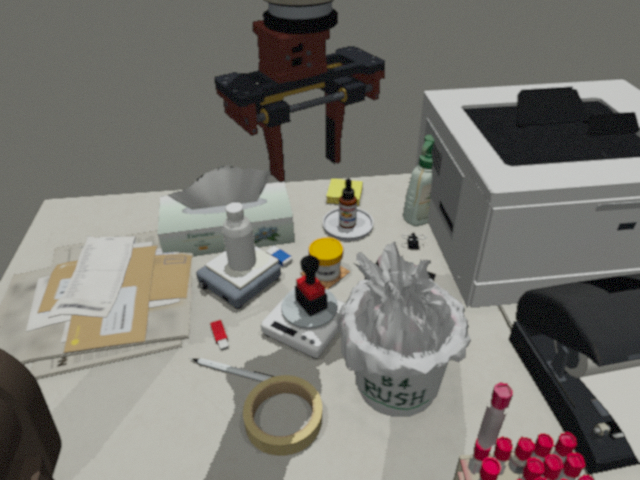

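The scene view shows the bottle standing on the stirrer (238,240), the dropper in the dish (348,205) and the cup on the mat (325,260). The stamp is now gripped.

```bash
python3 - <<'E'
from act import *
place((.6093,-.0107),122,.041,.056)
from h import *
arm.move_pose([.40,-.15,.40],[180,0,122])
def cup(n):
    P=cloud(vision.snapshot(n));z=P[...,2]
    m=(np.hypot(P[...,0]-.547,P[...,1]-.096)<.045)&(z>.05)&(z<.062);p=P[m]
    (c,r)=cv2.minEnclosingCircle((p[:,:2]*1e4).astype(np.float32));return np.array(c)/1e4,r/1e4,len(p)
for n in("top","scene"):print(cup(n))
E
```

```text
set t=48.9 [ 0.6094 -0.0106  0.0231] w=0.0322 gf=15.0 [-1.1314  0.4733 -1.0226]
away t=51.9 [ 0.6088 -0.011   0.2688] w=0.0562 gf=0.0 [ 0.1566  0.4199 -0.4928]
(array([0.5474, 0.0948]), 0.028709503173828126, 996)
(array([0.5482, 0.0947]), 0.030487655639648437, 706)
```

```bash
python3 - <<'E'
from act import *
from h import *
c=(.5475,.0952)
pick(c,175,.048,.076,12)
place((.4475,.0478),85,.081,.076)
arm.move_pose([.30,-.30,.40],[180,0,60]);arm.move_pose([.14,-.45,.40],[180,0,17]);arm.move_pose([.184,-.597,.30],[180,0,17])
for n in("top","scene"):
    s=vision.snapshot(n);P=cloud(s).reshape(-1,3)
    if n=="top":cv2.imwrite("pics/end.png",cv2.resize(s["img"][120:380,200:460,::-1],None,fx=2.2,fy=2.2))
    for k,c,r,lo,hi in(("cup",(.4475,.0478),.04,.083,.096),("bot",(.4554,.1963),.03,.136,.152),("drop",(.676,.1442),.025,.088,.115),("stamp",(.6093,-.0107),.03,.086,.104),("er",(.527,.1821),.045,.006,.02)):
        p=P[(np.hypot(*(P[:,:2]-c).T)<r)&(P[:,2]>lo)&(P[:,2]<hi)]
        q,rr=cv2.minEnclosingCircle((p[:,:2]*1e4).astype(np.float32));print(n,k,len(p),np.array(q)/1e4-c,rr/1e4,np.median(p[:,2]))
print(monitor.current_clock())
E
```

```text
down t=57.1 [0.5476 0.0954 0.0291] w=0.0760 gf=0.0 [0.1049 0.7147 0.6311]
grip t=57.6 [0.5478 0.0953 0.0293] w=0.0561 gf=12.0 [-0.1405 -0.5793  1.422 ]
lift t=59.8 [0.5471 0.0951 0.2691] w=0.0561 gf=12.0 [-0.1914 -0.5578  0.3299]
set t=63.2 [0.4476 0.0479 0.063 ] w=0.0565 gf=12.0 [-0.0096 -0.5918 -0.6729]
away t=65.9 [0.4469 0.0477 0.2688] w=0.0760 gf=0.0 [-1.0119  0.6515  0.0253]
top cup 1159 [-0.0007 -0.0021] 0.028696356201171874 0.08751264776943779
top bot 283 [-0.0015 -0.0018] 0.013328916931152344 0.14490695606479165
top drop 70 [-0.0023 -0.0009] 0.006443199157714844 0.1013506577688511
top stamp 230 [-0.0019  0.0003] 0.013478756713867187 0.09167961093046789
top er 419 [0.0072 0.0083] 0.035797607421875 0.011630490167920615
scene cup 977 [-0.0011 -0.0012] 0.030026165771484373 0.0881393182288085
scene bot 220 [-0.0016 -0.0015] 0.013694181823730469 0.14497633027829268
scene drop 69 [-0.0021 -0.0015] 0.00656971435546875 0.09828414755838227
scene stamp 183 [-0.0039  0.0008] 0.014347528076171874 0.09159725008302644
scene er 417 [0.0072 0.0092] 0.0357624755859375 0.012340222453012695
69.1167
```

View pics/end.png

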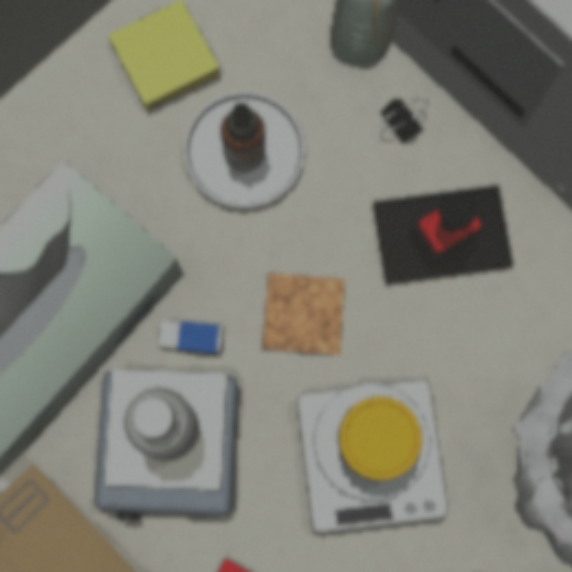

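The end view shows everything in its place: dropper in the dish (244,150), stamp on the rest (443,235), bottle on the plate (160,425), cup on the pan (380,440). The eraser lies where it was (190,337).

```bash
python3 -c "
from workcell import arm
print(arm.hand_in())"
```

```text
the job is handed in; nothing more can be done
None
```

I handed the job in at about 69 s: all four things stand upright in their own places, measured within about 4 mm of the middle, and the eraser looks unmoved; the hand-in returned no verdict.

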